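# Stagger the washed dough trays to dry

### The job

The washed dough trays must be stacked staggered, so that air gets in at the ends and they dry. Take the two trays that lean in the wire drainer and carry on the stack of two that stands on the worktop: right way up, each new tray shifted lengthways the opposite way from the one before, so that the third lies straight above the first and the fourth straight above the second, each fully seated with the groove under its floor over the end lip of the tray below. Set them down, do not drop them, and leave the lower trays and the other things where they are.

Things in the scene. Friction and masses are not known exactly. Their poses are not given: they have to be found in the camera images.
- tray_1: lowest tray of the stack, level on the worktop. All four trays are alike: blue-green plastic, 160 mm long (own x), 60 wide (own y), 40 high (own z, out of the open top), about 140 g, flat sides, walls 4 mm. Origin: centre of the underside (bottom of the ribs). Either end may lead. Each end has a lip at the top, 10 mm thick, at own x = 70 to 80 mm both ways, flush with the side rims.
- tray_2: second tray, seated on tray_1, shifted 36 mm along it to one end (which end varies). Under every tray's floor (7 mm up) are cross ribs, 8 mm thick, 44 long, at own x = +-26.5 and +-51.5 mm; each pair leaves a 17 mm groove that straddles an end lip of the tray below. Seated: level, shifted 36 mm, origin 33 mm higher, play 3.5 mm along, 4 across. Ribs on a lip or rim: up to 7 mm too high.
- tray_3: tray (as tray_1) in the drainer. It leans open side up and towards the robot: own x runs up the slope at 40 degrees, own y is level, own z leans 40 degrees from vertical; the low end rests against the upturned wires. Nothing stands beside its long sides: it can be gripped across its 60 mm width at mid-length.
- tray_4: the other tray in the drainer, leaning in the same way as tray_3, 120 mm beside it (60 mm gap). Either may be taken first.
- drainer: fixed steel wire drainer, 165 mm deep (own x), 235 wide (own y), 125 high, origin at the centre of its underside. It slopes at 40 degrees, low towards its own -x (the robot). Two lanes at own y = -60 and +60 mm; the wires under each tray turn up 16 mm at the low end. A leaning tray's origin lies 75 mm above the worktop.
- mug: bystander: small white cup with a handle, 62x92x51 mm, origin at its foot; it stands between the stack and the drainer
- timer: bystander: round red and cream kitchen timer, 63 mm wide, 44 mm high, origin at its foot; behind the work
- measuring_spoon: bystander: steel measuring spoon lying flat, 119 mm long, 16 mm high; by the hob
- tub: bystander: flat food tub with rounded corners, 63x105x26 mm, origin at its underside; behind the stack
- glass: bystander: small clear glass, 49 mm wide, 62 mm high, origin at its foot; in front of the sink

How it is judged (in metres and radians):
On the way:
1. one tray from the drainer is seated level on the second tray, straight above the first (within 18 mm) (((z of tray_3 in the frame of tray_2 between 0.0305 and 0.0355 m and horizontal distance between tray_3 and tray_1 below 0.018 m and angle between the x axis of tray_3 and the x axis of tray_2, either way round below 0.15 rad and angle between tray_3's own z axis and vertical below 0.05 rad and contact force between the fingers and tray_3 below 0.1 N) or (z of tray_4 in the frame of tray_2 between 0.0305 and 0.0355 m and horizontal distance between tray_4 and tray_1 below 0.018 m and angle between the x axis of tray_4 and the x axis of tray_2, either way round below 0.15 rad and angle between tray_4's own z axis and vertical below 0.05 rad and contact force between the fingers and tray_4 below 0.1 N))), for 0.2 s.
At the end, for the whole second after the job is handed in: Four trays high, level (3 deg), right way up, at rest and released, each fully seated (30.5 to 35.5 mm above the one below) and in line (8 deg); third over first and fourth over second within 18 mm; second shifted 26 to 46 mm; lowest moved under 40 mm (z of tray_2 in the frame of tray_1 between 0.0305 and 0.0355 m and horizontal distance between tray_2 and tray_1 between 0.026 and 0.046 m and distance of tray_1 from where it was at the start of the episode below 0.04 m and angle between tray_2's own z axis and vertical below 0.05 rad and linear speed of each of tray_3, tray_4 below 0.01 m/s and angular speed of each of tray_3, tray_4 below 0.1 rad/s and contact force between the fingers and tray_3 below 0.1 N and contact force between the fingers and tray_4 below 0.1 N and ((z of tray_3 in the frame of tray_2 between 0.0305 and 0.0355 m and horizontal distance between tray_3 and tray_1 below 0.018 m and angle between the x axis of tray_3 and the x axis of tray_2, either way round below 0.15 rad and angle between each of tray_3, tray_4's own z axis and vertical below 0.05 rad and z of tray_4 in the frame of tray_3 between 0.0305 and 0.0355 m and horizontal distance between tray_4 and tray_2 below 0.018 m and angle between the x axis of tray_4 and the x axis of tray_3, either way round below 0.15 rad) or (z of tray_4 in the frame of tray_2 between 0.0305 and 0.0355 m and horizontal distance between tray_4 and tray_1 below 0.018 m and angle between the x axis of tray_4 and the x axis of tray_2, either way round below 0.15 rad and angle between each of tray_4, tray_3's own z axis and vertical below 0.05 rad and z of tray_3 in the frame of tray_4 between 0.0305 and 0.0355 m and horizontal distance between tray_3 and tray_2 below 0.018 m and angle between the x axis of tray_3 and the x axis of tray_4, either way round below 0.15 rad))); the robot touches nothing.
It fails at once if a tray from the drainer is dropped or thrown (faster than 0.7 m/s with no finger on it) ((linear speed of tray_3 above 0.7 m/s and contact force between the fingers and tray_3 below 0.1 N) or (linear speed of tray_4 above 0.7 m/s and contact force between the fingers and tray_4 below 0.1 N)).
It fails at once if the cup, timer, measuring spoon, tub or glass is moved by more than 50 mm (distance of any of mug, timer, measuring_spoon, tub, glass from where it was at the start of the episode above 0.05 m).
It also fails if it takes over 58 s, if anything falls off the work surface, if the arm or the gripper's body presses on something with over 40 N, if the wrist force passes 120 N, or if a joint passes its speed limit or range.

### The arm

A 6-joint arm with a two-finger parallel gripper is mounted at the origin on a cart in front of the work surface, level with it; the furniture and walls round the work are solid. World frame = base frame: x ahead of the robot, y to its left, z up, the work surface at z = 0. Lengths are in mm, angles in rad, forces in N, time in s.
With the tool pointing down it reaches from about 350 to 775 mm from the base axis. Payload 7.3 kg.
Tool frame: the origin (TCP) lies midway between the tips of the shut fingers; the grasp point (between the pads) lies 19 mm behind it (bot.tcp_to_grasp is the distance from the TCP to the grasp point, in mm); z points along the fingers, x is the direction in which the jaws open and shut, and the axes are right-handed (so a half turn about z gives the same grasp; the last joint's range is limited). The gripper opens to 92 mm and grips with 3 to 60 N. Pads are 19 mm wide; open, the fingers measure 130 mm over their backs; the gripper's body (75 mm by 190 mm) begins 47 mm behind the grasp point.
Start: joints at [-0.146, 0.342, 1.524, -0, 1.275, -0.146], TCP at [525.019, 0.019, 226.741] pointing down, gripper open.
Joint ranges: [-2.53, 2.53], [-0.77, 2.02], [0.04, 2.7], [-1, 4.14], [0.28, 2.66], [-3.11, 3.11]. Speed limits (rad/s): [2.57, 2.57, 3.14, 3.14, 3.14, 3.14].

### API

Orientations are given as [roll, pitch, yaw] about the fixed x, y, z axes, in that order (R = Rz(yaw) Ry(pitch) Rx(roll)).
In Python, from plant import bot, imaging gives the robot as it stands.
- The arm moves only by the tool play_rows, never from a script. Its argument "moves" is a list of rows, each an object with "linear": the shift along the world's x, y, z in mm, a list of three; "turn": the turn about the world's z in rad; "fingers": the opening, from -1 (shut) to 1 (fully open). A call has 1 to 8 rows; each row is the pose to reach, as a shift and turn from the pose commanded when the call began; what a row does not reach only later rows make up. A row lasts 1/10 s, in which the tool goes at most 50 mm and 8.59 degrees, less where a joint would pass 70% of its speed; a pose out of reach is approached as far as the arm can. A call with a gripper value outside its range is refused whole. The fingers move at their own pace and stop on an object; the grip force is fixed at half the most. Time passes only in rows, so rows that repeat a pose let the fingers close. It gives the time, the measured TCP pose, the force and the opening at its end, in the units of the state.
- bot.get_obs(): the state, without advancing time (a new reading comes with each control period).
- imaging.capture(name): name is "scene" or "side" or "wrist"; returns a dict with "pixels" (420x560x3 uint8, red, green, blue), "range_z" (420x560 float32, mm along the optical axis (not along the pixel's ray), 0 where there is no reading), "mtx" (3x3 intrinsics, pixels), "origin" and "rotation" of the camera in the world; the wrist camera has in their place "T_tool_cam" (4x4, takes a point from camera to tool coordinates, whose origin is the TCP and whose axes are the tool frame's). Camera axes: x right, y down, z forward; pixel columns grow to the right and rows downward; lengths in mm; the calibration is good to about 2 mm. The wrist camera is an equidistant fisheye: a pixel r from the principal point sees the ray r / f radians off the axis. A picture is of the moment at which its call begins: read the wrist's pose just before it.
- bot.close_job(): hands the job in, once; it reports no verdict.
The state is a dict: "time": time; "joint_positions": joint angles; "dq": joint speeds; "tau": joint torques, N m; "tool_pos": TCP position; "tcp_rot": TCP orientation; "contact_force": force on the tool from outside, world axes, zero at the start; "moment": the same for the moment, N m; "grip_width": finger opening in mm.
Only numpy, scipy, OpenCV 4.12 (cv2) and the standard library are available. Lean on these libraries where they do the work, as an engineer would, in place of code of your own. Each camera call takes 0.05 s, during which the arm holds its last target. There are 200 camera calls.

## Working session

There is one attempt and no reset: what is moved stays moved. The work goes in short steps, Python scripts to look and compute and a tool call to move; the robot and the scene stay as the last step left them, time stands still between calls to the robot, and variables do not carry over. Pictures are saved under pics/ and viewed, on a budget of 10 in all, crops included, one or two more only if the job needs it, and the job is handed in when it is done.

Besides the shell and the picture viewer there is one more tool, called as name(argument=value, ...) on one line, values as JSON. play_rows: Moves the arm, as the interface text tells. Its arguments: {"type":"object","properties":{"moves":{"type":"array","items":{"type":"object","properties":{"linear":{"type":"array","items":{"type":"number"}},"turn":{"type":"number"},"fingers":{"type":"number"}}}}},"required":["moves"]}

```bash
ls; mkdir -p pics; cat > h.py <<'E'
import numpy as np, cv2
from plant import bot, imaging
from scipy.spatial.transform import Rotation as Ro
def cloud(c):
    d=c['range_z']; v,u=np.mgrid[:d.shape[0],:d.shape[1]]
    K=np.array(c['mtx']); P=np.stack([(u-K[0,2])/K[0,0]*d,(v-K[1,2])/K[1,1]*d,d],-1)
    W=P@np.array(c['rotation']).T+np.array(c['origin']); W[d==0]=np.nan
    return W
def save(c,n): cv2.imwrite('pics/'+n+'.png',cv2.cvtColor(c['pixels'],cv2.COLOR_RGB2BGR))
E
python3 - <<'E'
from h import *
print(bot.get_obs(), bot.tcp_to_grasp)
for n in('scene','side'):
    c=imaging.capture(n); np.savez(n,**c); print(n,c['origin'],c['mtx'])
    save(c,n)
a=cv2.imread('pics/scene.png');b=cv2.imread('pics/side.png')
E
```

```text
pics
{'time': 0.0, 'joint_positions': array([-1.46003361e-01,  3.42706111e-01,  1.52497440e+00, -2.56681183e-05,
        1.27541604e+00, -1.46004540e-01]), 'dq': array([-0.00115212,  0.00037504, -0.00198661, -0.00040829,  0.00241066,
       -0.00161116]), 'tau': array([ 7.61924657e-04, -4.31245601e+01, -2.44219762e+01,  7.17750052e-02,
        5.59406646e-02, -1.04314388e-04]), 'tool_pos': array([5.24605742e+02, 7.05749633e-02, 2.26068466e+02]), 'tcp_rot': array([-3.14139814e+00,  1.49146735e-03,  8.81503432e-06]), 'contact_force': array([0.24634949, 0.60556891, 0.04974809]), 'moment': array([0.0322631 , 0.04759708, 0.00971162]), 'grip_width': 91.7415647049554} 18.8
scene [-248.57278545 -637.73638088 1017.59124669] [[493.39419704   0.         284.33698771]
 [  0.         493.39419704 216.78363643]
 [  0.           0.           1.        ]]
side [   88.03920765 -1029.32703676   704.4054663 ] [[387.10622751   0.         279.52241108]
 [  0.         387.10622751 203.94892957]
 [  0.           0.           1.        ]]
```

View pics/scene.png

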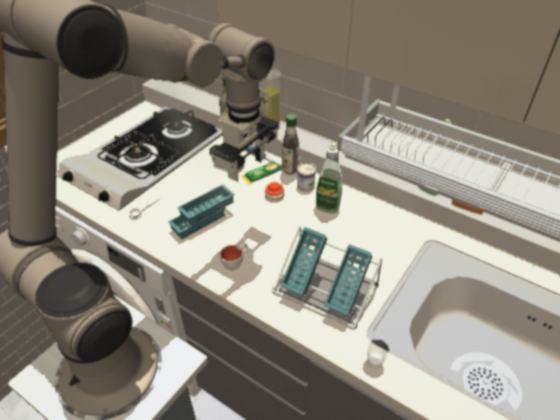

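View pics/side.png

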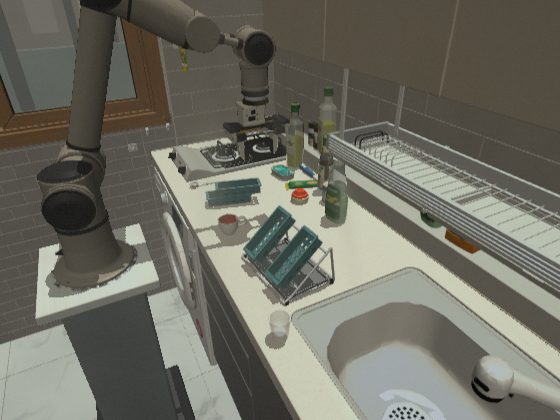

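Scene view: the stack is at about (202,210), the mug at (231,255), leaning trays at (305,262) and (348,280), glass at (376,352). Side view: the stack is at (232,190) and the trays at (270,235) and (293,255). Next I localise them in the point cloud.

```bash
python3 - <<'E'
from h import *
for n in('scene','side'):
    c=dict(np.load(n+'.npz')); W=cloud(c); hsv=cv2.cvtColor(c['pixels'],cv2.COLOR_RGB2HSV)
    m=((hsv[...,0]>78)&(hsv[...,0]<102)&(hsv[...,1]>70)&(W[...,2]>3)&(W[...,2]<180)).astype(np.uint8)
    k,lab,st,ce=cv2.connectedComponentsWithStats(m)
    for i in range(1,k):
        if st[i,4]<150: continue
        P=W[lab==i]; P=P[~np.isnan(P[:,0])]
        r=cv2.minAreaRect(P[:,:2].astype(np.float32))
        print(n,ce[i].round(),st[i,4],'mean',P.mean(0).round(),'min',np.percentile(P,1,axis=0).round(),'max',np.percentile(P,99,axis=0).round(),'rect',np.round(r[0]),np.round(r[1]),round(r[2],1))
        if P[:,0].mean()<700 and i and P[:,2].max()<90 :
            for lo,hi in((35,45),(66,80)):
                q=P[(P[:,2]>lo)&(P[:,2]<hi)]
                if len(q)>20: r=cv2.minAreaRect(q[:,:2].astype(np.float32)); print('  z',lo,len(q),np.round(r[0],1),np.round(r[1],1),round(r[2],1), np.median(q[:,2]))
E
```

```text
Traceback (most recent call last):
  File "h.py", line 7, in cloud
    W=P@np.array(c['rotation']).T+np.array(c['origin']); W[d==0]=np.nan
      ~~~~~~~~~~~~~~~~~~~~~~~~~~~^~~~~~~~~~~~~~~~~~~~~~
ValueError: operands could not be broadcast together with shapes (420,560) (3,)
```

```bash
sed -i "s/np.array(c\['rotation'\]).T/Ro.from_euler('xyz',c['rotation']).as_matrix().T/" h.py; cat > m.py <<'E'
from h import *
for n in('scene','side'):
    c=dict(np.load(n+'.npz')); W=cloud(c); hsv=cv2.cvtColor(c['pixels'],cv2.COLOR_RGB2HSV)
    m=((hsv[...,0]>78)&(hsv[...,0]<102)&(hsv[...,1]>70)&(W[...,2]>3)&(W[...,2]<180)).astype(np.uint8)
    k,lab,st,ce=cv2.connectedComponentsWithStats(m)
    for i in range(1,k):
        if st[i,4]<150: continue
        P=W[lab==i]; P=P[~np.isnan(P[:,0])]
        r=cv2.minAreaRect(P[:,:2].astype(np.float32))
        print(n,ce[i].round(),st[i,4],'mean',P.mean(0).round(),'min',np.percentile(P,1,axis=0).round(),'max',np.percentile(P,99,axis=0).round(),'rect',np.round(r[0]),np.round(r[1]),round(r[2],1))
        if P[:,2].max()<95:
            for lo,hi in((36,43),(69,78)):
                q=P[(P[:,2]>lo)&(P[:,2]<hi)]
                if len(q)>20: r=cv2.minAreaRect(q[:,:2].astype(np.float32)); print('  z',lo,len(q),np.round(r[0],1),np.round(r[1],1),round(r[2],1), np.median(q[:,2]))
E
python3 - <<'E'
import numpy as np
from scipy.spatial.transform import Rotation as Ro
c=np.load('scene.npz'); print(c['rotation'],Ro.from_euler('xyz',c['rotation']).as_matrix())
E
python3 m.py
```

```text
[-2.33572691 -0.00785937 -0.97190367] [[ 0.56371079 -0.56877045  0.598941  ]
 [-0.82593485 -0.39505754  0.40219542]
 [ 0.00785929 -0.72140815 -0.69246553]]
scene [193. 217.] 795 mean [448. 143.  42.] min [385. 108.   9.] max [530. 186.  76.] rect [462. 143.] [ 66. 156.] 74.1
  z 36 175 [462.  143.9] [ 62.7 157. ] 76.6 40.42184593387424
  z 69 60 [436.1 132.8] [42.4 73. ] 30.3 72.49451368048642
scene [302. 264.] 700 mean [ 444. -227.   84.] min [ 383. -264.   36.] max [ 512. -198.  152.] rect [ 447. -231.] [136.  59.] 5.3
scene [345. 285.] 614 mean [ 451. -344.   79.] min [ 392. -383.   36.] max [ 525. -318.  152.] rect [ 460. -350.] [135.  58.] 5.3
side [292. 259.] 411 mean [ 456. -351.   90.] min [ 393. -383.   40.] max [ 520. -319.  156.] rect [ 458. -350.] [134.  60.] 6.2
```

```bash
cat > top.py <<'E'
from h import *
Ps=[]
for n in('scene','side'):
    c=dict(np.load(n+'.npz')); W=cloud(c); Ps.append((W.reshape(-1,3),c['pixels'].reshape(-1,3)))
im=np.zeros((600,800,3),np.uint8)  # x: 300..600 up ; y 220..-420 ; 1.25 px/mm
for k,(P,C) in enumerate(Ps):
    ok=(P[:,2]>4)&(P[:,2]<200)&(P[:,0]>320)&(P[:,0]<620)&(P[:,1]<220)&(P[:,1]>-420)
    for p,c in zip(P[ok],C[ok]):
        v=int((620-p[0])*1.0)+k*300; u=int((220-p[1])*1.25)
        if v<600: im[v:v+2,u:u+2]=cv2.applyColorMap(np.uint8([[min(255,p[2]*1.6)]]),cv2.COLORMAP_JET)[0,0]
cv2.imwrite('pics/top.png',im)
E
python3 top.py
```

```text
(no output)
```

View pics/top.png

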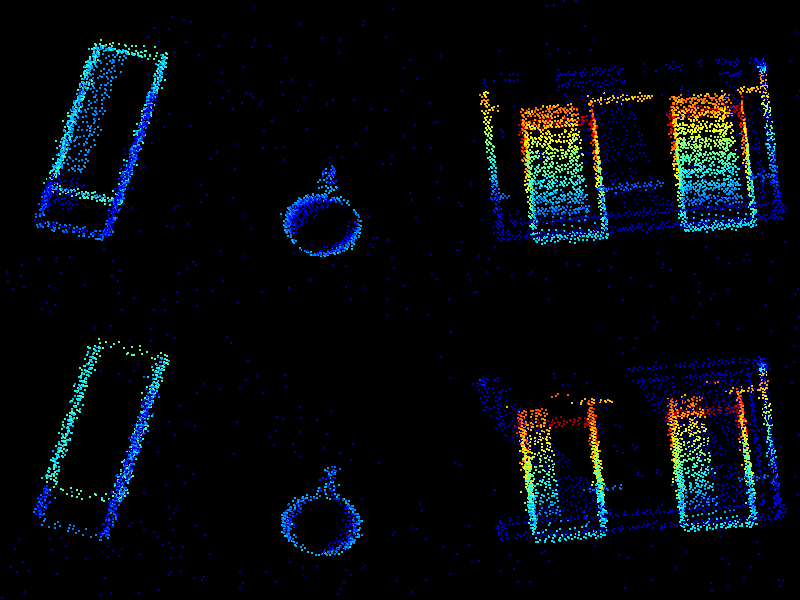

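Top view (upper half from scene camera, lower from side): tray_2 is shifted to the far end (+x), the stack yaw is about -14°, and the drainer yaw is about +5°. The worktop around x≈520, y≈-40 is clear, so I can level trays there. Now the fits.

```bash
cat > fit.py <<'E'
from h import *
from scipy.optimize import least_squares
def pts(c,box):
    P=cloud(c).reshape(-1,3); P=P[~np.isnan(P[:,0])]
    b=np.array(box); return P[((P>b[:,0])&(P<b[:,1])).all(1)]
def trayd(p):  # signed dist to nearest of outer side faces / rim solid: tray as union of boxes (own frame)
    B=[((-80,80),(-30,-26),(4,40)),((-80,80),(26,30),(4,40)),((-80,-76),(-30,30),(4,40)),((76,80),(-30,30),(4,40)),((-80,-70),(-30,30),(30,40)),((70,80),(-30,30),(30,40)),((-80,80),(-30,30),(7,11))]
    d=[]
    for b in B:
        b=np.array(b,float); c=b.mean(1); h=(b[:,1]-b[:,0])/2
        q=np.abs(p-c)-h; d.append(np.linalg.norm(np.maximum(q,0),axis=1)+np.minimum(q.max(1),0))
    return np.min(d,0)
def fit(P,trays,x0,free):
    # trays: list of functions(params)->(pos,R)
    def f(x): return np.clip(np.min([np.abs(trayd((P-t)@R)) for t,R in trays(x)],0),0,15)
    r=least_squares(f,x0,loss='soft_l1',f_scale=2,diff_step=1e-3,x_scale=free); return r.x,np.median(f(r.x)),len(P)
def lean(x): # x,y,yaw(deg)
    R=Ro.from_euler('zy',[x[2],-40],degrees=True).as_matrix(); return [((x[0],x[1],75+(x[3] if len(x)>3 else 0)),R)]
def stack(x):
    R=Ro.from_euler('z',x[2],degrees=True).as_matrix(); t=np.array([x[0],x[1],x[4]]); return [(t,R),(t+x[3]*R[:,0]+[0,0,33],R)]
def flat(z):
    return lambda x:[((x[0],x[1],z),Ro.from_euler('z',x[2],degrees=True).as_matrix())]
E
cat > a.py <<'E'
from fit import *
for n in('scene','side'):
    c=dict(np.load(n+'.npz'))
    print(n,'stack',fit(pts(c,[(360,600),(70,210),(12,90)]),stack,[465,143,-14,36,1],[5,5,5,5,5]))
    for y in(-232,-350):
        print('  lean',fit(pts(c,[(360,540),(y-42,y+42),(35,170)]),lean,[470,y,5,1],[5,5,5,5]))
    for nm,b in(('mug',[(330,480),(-80,10),(10,60)]),('glass',[(250,420),(-520,-395),(10,75)]),('timer',[(560,760),(-120,80),(10,60)]),('tub',[(560,780),(80,300),(8,40)])):
        P=pts(c,b); print('  ',nm,len(P),P.min(0).round(),P.max(0).round())
E
python3 a.py
```

```text
scene stack (array([464.85030079, 143.26886127, -14.84993205,  35.14124098,
         1.13403735]), np.float64(0.9465543814014552), 1728)
  lean (array([ 468.29693558, -232.54601511,    4.07911199,    0.9628572 ]), np.float64(1.0401185852422286), 1660)
  lean (array([ 477.84045758, -350.44044779,    5.90012464,   -0.72587598]), np.float64(1.1779981877660521), 1743)
   mug 510 [364. -69.  10.] [454.  -4.  55.]
   glass 545 [ 328. -509.   10.] [ 420. -396.   65.]
   timer 357 [ 660. -120.   10.] [760.  64.  59.]
   tub 194 [572.  95.   8.] [779. 279.  40.]
side stack (array([464.39040496, 144.39114056, -14.69950901,  36.9707983 ,
         2.27066781]), np.float64(1.0503549818610658), 1100)
  lean (array([ 467.22657397, -230.78194501,    4.50165863,    1.45487961]), np.float64(0.9907895240843336), 1350)
  lean (array([ 478.31455073, -350.64447316,    4.1881485 ,    1.25542778]), np.float64(0.9814658129503009), 1665)
   mug 384 [366. -69.  11.] [454.  -5.  56.]
   glass 582 [ 328. -510.   10.] [ 419. -396.   65.]
   timer 244 [ 663. -119.   10.] [760.  59.  60.]
   tub 368 [700.  99.   8.] [780. 300.  31.]
```

Both cameras agree. The stack is at (464.6,143.8), yaw -14.8°, shift about 36. The leaning trays are at (468,-232) and (478,-350.5), yaw about 4.8°. Going above the nearer tray.

play_rows(moves=[{"linear": [-38,-116,0],"turn": -0.14,"fingers": 1},{"linear": [-78,-233,0],"turn": -0.29,"fingers": 1},{"linear": [-78,-233,0],"turn": -0.44,"fingers": 1},{"linear": [-78,-233,0],"turn": -0.59,"fingers": 1},{"linear": [-78,-233,0],"turn": -0.74,"fingers": 1},{"linear": [-78,-233,0],"turn": -0.89,"fingers": 1},{"linear": [-78,-233,0],"turn": -1.04,"fingers": 1},{"linear": [-78,-233,0],"turn": -1.19,"fingers": 1}])

```text
time: 0.9
tool_pos: [446.5, -233.5, 226.3]
tcp_rot: [3.141, 0.001, -1.198]
contact_force: [-0.9, 0.2, -0.4]
grip_width: 92.0
```

play_rows(moves=[{"linear": [0,0,0],"turn": -0.15,"fingers": 1},{"linear": [0,0,0],"turn": -0.29,"fingers": 1},{"linear": [0,0,0],"turn": -0.29,"fingers": 1},{"linear": [0,0,0],"turn": -0.29,"fingers": 1}])

```text
time: 1.3
tool_pos: [446.9, -232.9, 226.5]
tcp_rot: [3.141, 0.0, -1.476]
contact_force: [0.9, -0.1, 0.2]
grip_width: 92.1
```

```bash
python3 - <<'E'
from h import *
c=imaging.capture('wrist'); save(c,'w1'); print(c['mtx'],c['T_tool_cam'])
E
```

```text
[[325.1922621    0.         285.97006866]
 [  0.         325.1922621  215.68206741]
 [  0.           0.           1.        ]] [[ 9.99998682e-01 -1.27769627e-03 -1.00167995e-03  6.02763861e-01]
 [ 1.49203092e-03  9.66483140e-01  2.56725758e-01 -6.92606569e+01]
 [ 6.40089240e-04 -2.56726914e-01  9.66483772e-01 -1.57376736e+02]
 [ 0.00000000e+00  0.00000000e+00  0.00000000e+00  1.00000000e+00]]
```

View pics/w1.png

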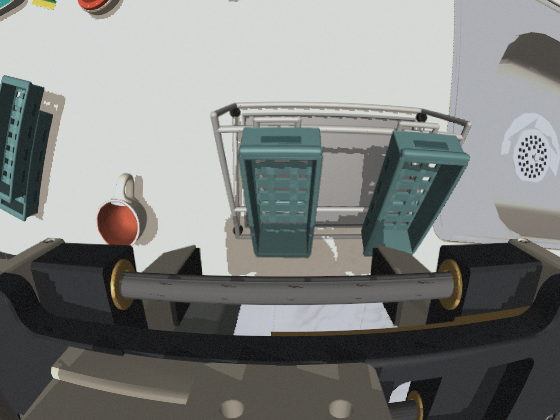

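Wrist view: the tray (282,190) is centred between the fingers, the neighbour (425,185) is clear. Descend.

play_rows(moves=[{"linear": [0,0,-45],"turn": 0,"fingers": 1},{"linear": [0,0,-85],"turn": 0,"fingers": 1},{"linear": [0,0,-115],"turn": 0,"fingers": 1},{"linear": [0,0,-130],"turn": 0,"fingers": 1},{"linear": [0,0,-140],"turn": 0,"fingers": 1},{"linear": [0,0,-144],"turn": 0,"fingers": 1},{"linear": [0,0,-144],"turn": 0,"fingers": 1}])

```text
time: 2.05
tool_pos: [447.2, -233.1, 82.9]
tcp_rot: [-3.141, -0.0, -1.479]
contact_force: [-0.1, 0.0, -0.6]
grip_width: 91.6
```

play_rows(moves=[{"linear": [0,0,0],"turn": 0,"fingers": 0},{"linear": [0,0,0],"turn": 0,"fingers": -1},{"linear": [0,0,0],"turn": 0,"fingers": -1},{"linear": [0,0,0],"turn": 0,"fingers": -1},{"linear": [0,0,0],"turn": 0,"fingers": -1},{"linear": [0,0,0],"turn": 0,"fingers": -1}])

```text
time: 2.65
tool_pos: [447.2, -232.9, 83.0]
tcp_rot: [-3.141, -0.0, -1.48]
contact_force: [-0.0, 1.6, 3.6]
grip_width: 60.7
```

```bash
python3 - <<'E'
from fit import *
for n in('scene','side'):
    c=dict(np.load(n+'.npz'))
    P=pts(c,[(600,900),(-170,150),(12,300)])
    for y in range(-170,150,40):
        Q=P[(P[:,1]>=y)&(P[:,1]<y+40)]
        if len(Q)>5: print(n,y,'minx',np.percentile(Q[:,0],2).round(),' minx z>100',Q[Q[:,2]>100][:,0].min(initial=999).round())
E
```

```text
scene -170 minx 715.0  minx z>100 711.0
scene -130 minx 711.0  minx z>100 710.0
scene -90 minx 784.0  minx z>100 999.0
scene -50 minx 759.0  minx z>100 602.0
scene -10 minx 668.0  minx z>100 808.0
scene 30 minx 670.0  minx z>100 787.0
scene 70 minx 777.0  minx z>100 794.0
scene 110 minx 726.0  minx z>100 999.0
side -170 minx 715.0  minx z>100 713.0
side -130 minx 712.0  minx z>100 711.0
side -90 minx 865.0  minx z>100 999.0
side -50 minx 609.0  minx z>100 603.0
side -10 minx 667.0  minx z>100 814.0
side 30 minx 668.0  minx z>100 790.0
side 70 minx 760.0  minx z>100 794.0
side 110 minx 718.0  minx z>100 999.0
```

play_rows(moves=[{"linear": [0,0,10],"turn": 0,"fingers": -1},{"linear": [0,0,35],"turn": 0,"fingers": -1},{"linear": [0,0,75],"turn": 0,"fingers": -1},{"linear": [0,0,115],"turn": 0,"fingers": -1},{"linear": [0,0,137],"turn": 0,"fingers": -1},{"linear": [0,0,137],"turn": 0,"fingers": -1}])

```text
time: 3.25
tool_pos: [448.3, -234.2, 223.4]
tcp_rot: [-3.136, -0.005, -1.48]
contact_force: [0.0, -0.7, -1.6]
grip_width: 60.2
```

play_rows(moves=[{"linear": [13,40,0],"turn": -0.1,"fingers": -1},{"linear": [27,82,0],"turn": -0.2,"fingers": -1},{"linear": [40,124,0],"turn": -0.3,"fingers": -1},{"linear": [54,166,-20],"turn": -0.35,"fingers": -1},{"linear": [67,204,-50],"turn": -0.35,"fingers": -1},{"linear": [67,204,-90],"turn": -0.35,"fingers": -1},{"linear": [67,204,-125],"turn": -0.35,"fingers": -1},{"linear": [67,204,-150],"turn": -0.35,"fingers": -1}])

```text
time: 4.05
tool_pos: [513.4, -28.4, 66.9]
tcp_rot: [3.14, -0.0, -1.829]
contact_force: [2.2, 0.5, 0.1]
grip_width: 59.8
```

play_rows(moves=[{"linear": [0,0,-8],"turn": 0,"fingers": -1},{"linear": [0,0,-8],"turn": 0,"fingers": -1}])

```text
time: 4.25
tool_pos: [512.7, -28.9, 60.3]
tcp_rot: [3.138, -0.0, -1.83]
contact_force: [-1.4, -1.2, -1.5]
grip_width: 59.8
```

play_rows(moves=[{"linear": [6,-1.5,-3],"turn": 0,"fingers": -1},{"linear": [11,-3,-7],"turn": 0,"fingers": -1},{"linear": [16,-4,-11],"turn": 0,"fingers": -1},{"linear": [21,-5.5,-16],"turn": 0,"fingers": -1},{"linear": [26,-7,-21],"turn": 0,"fingers": -1},{"linear": [31,-8,-27],"turn": 0,"fingers": -1},{"linear": [35,-9,-33],"turn": 0,"fingers": -1},{"linear": [38,-10,-37],"turn": 0,"fingers": -1}])

```text
time: 5.05
tool_pos: [553.8, -39.5, 25.5]
tcp_rot: [-3.138, 0.0, -1.83]
contact_force: [0.9, 0.3, 8.4]
grip_width: 59.5
```

play_rows(moves=[{"linear": [2,-0.5,-4],"turn": 0,"fingers": -1},{"linear": [4,-1,-7],"turn": 0,"fingers": -1},{"linear": [4,-1,-7],"turn": 0,"fingers": -1}])

```text
time: 5.35
tool_pos: [558.5, -40.7, 18.8]
tcp_rot: [-3.137, 0.0, -1.83]
contact_force: [2.9, -1.3, 5.2]
grip_width: 60.0
```

```bash
python3 - <<'E'
from h import *
c=imaging.capture('side'); np.savez('side2',**c); 
cv2.imwrite('pics/s2.png',cv2.resize(cv2.cvtColor(c['pixels'],cv2.COLOR_RGB2BGR)[100:260,150:390],None,fx=3,fy=3))
E
```

```text
(no output)
```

View pics/s2.png

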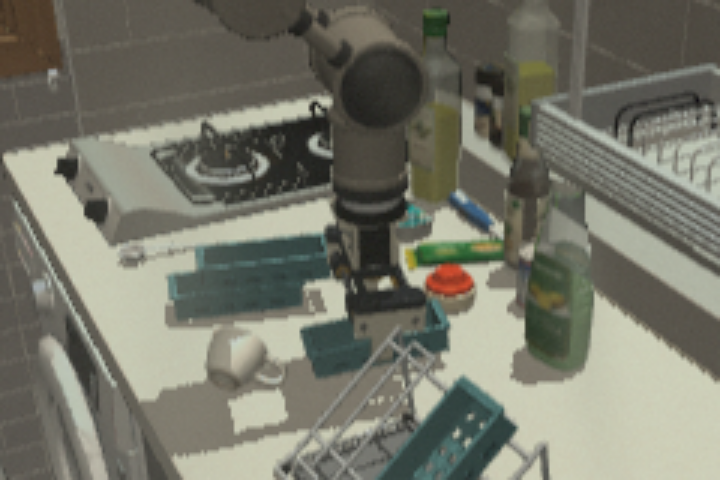

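Crop: the tray is held nearly level at (375,340), well clear of the mug (240,360). Press the last few mm, release, regrip.

play_rows(moves=[{"linear": [1,0,-3],"turn": 0,"fingers": -1},{"linear": [1.5,0,-6],"turn": 0,"fingers": -1},{"linear": [1.5,0,-6],"turn": 0,"fingers": -1},{"linear": [1.5,0,-6],"turn": 0,"fingers": -0.1},{"linear": [1.5,0,-6],"turn": 0,"fingers": 0.6},{"linear": [1.5,0,-6],"turn": 0,"fingers": 0.6},{"linear": [1.5,0,-6],"turn": 0,"fingers": 0.6}])

```text
time: 6.1
tool_pos: [557.0, -39.8, 11.3]
tcp_rot: [3.14, -0.0, -1.83]
contact_force: [-1.2, 1.2, 0.5]
grip_width: 72.9
```

```bash
cat > b.py <<'E'
from fit import *
for n in('scene','side'):
    c=imaging.capture(n)
    P=pts(c,[(440,660),(-90,20),(5,43)])
    print(n,[ (r[0].round(1),r[1].round(2),r[2]) for r in [fit(P,flat(0),[558,-41,-14.8],[5,5,5])]])
    print('  stack',fit(pts(c,[(360,600),(70,210),(12,90)]),stack,[465,143,-14,36,1],[5,5,5,5,5]))
E
python3 b.py
```

```text
scene [(array([562.4, -42.9, -14.5]), np.float64(1.19), 709)]
  stack (array([464.90185068, 143.14010213, -14.56553765,  34.85252675,
         0.60863138]), np.float64(1.0353738445175278), 1732)
side [(array([561.2, -42.6, -14.5]), np.float64(1.16), 513)]
  stack (array([464.57496414, 144.07267553, -14.56869595,  35.93314038,
         1.96598641]), np.float64(0.9807733797875091), 1084)
```

play_rows(moves=[{"linear": [0,0,0],"turn": 0,"fingers": -1},{"linear": [0,0,0],"turn": 0,"fingers": -1},{"linear": [0,0,0],"turn": 0,"fingers": -1},{"linear": [0,0,0],"turn": 0,"fingers": -1},{"linear": [0,0,10],"turn": 0,"fingers": -1},{"linear": [0,0,45],"turn": 0,"fingers": -1},{"linear": [0,0,90],"turn": 0,"fingers": -1},{"linear": [0,0,110],"turn": 0,"fingers": -1}])

```text
time: 7.0
tool_pos: [559.1, -40.3, 126.1]
tcp_rot: [-3.136, 0.0, -1.83]
contact_force: [1.0, 1.7, -1.7]
grip_width: 59.8
```

play_rows(moves=[{"linear": [-20,38,0],"turn": 0,"fingers": -1},{"linear": [-40,76,0],"turn": 0,"fingers": -1},{"linear": [-60,114,0],"turn": 0,"fingers": -1},{"linear": [-80,152,0],"turn": 0,"fingers": -1},{"linear": [-97,185,0],"turn": 0,"fingers": -1},{"linear": [-97,185,-10],"turn": 0,"fingers": -1},{"linear": [-97,185,-20],"turn": 0,"fingers": -1},{"linear": [-97,185,-20],"turn": 0,"fingers": -1}])

```text
time: 7.8
tool_pos: [460.1, 144.2, 100.5]
tcp_rot: [3.139, -0.001, -1.831]
contact_force: [-0.3, 0.1, -1.1]
grip_width: 59.9
```

```bash
cat > e.py <<'E'
import sys
from fit import *
def held(x): return [((x[0],x[1],x[3]),Ro.from_euler('ZY',[x[2],x[4]],degrees=True).as_matrix())]
o=bot.get_obs(); print(o['tool_pos'].round(1),o['tcp_rot'].round(3))
z=o['tool_pos'][2]-13
x0=[float(a) for a in sys.argv[1:3]]
for n in('scene','side'):
    c=imaging.capture(n); np.savez(n+'_e',**c); save(c,n+'_e')
    a,b=x0; P=pts(c,[(a-105,a+105),(b-60,b+60),(z-5,z+43)])
    r=fit(P,held,[a,b,-14.6,z,0],[5,5,5,5,5]); print(n,'held',r[0].round(1),r[1].round(2),r[2])
    r=fit(pts(c,[(360,600),(70,210),(12,min(z-2,76))]),stack,[465,143,-14,36,1],[5,5,5,5,5]); print('  stack',r[0].round(1),r[1].round(2),r[2])
E
python3 e.py 465 143.6
```

```text
[460.1 144.2 100.5] [ 3.139e+00 -1.000e-03 -1.831e+00]
scene held [465.1 140.5 -15.   89.1   0. ] 1.1 692
  stack [464.5 143.6 -14.9  35.3  -0. ] 0.99 1233
side held [464.6 141.5 -14.8  89.8   0. ] 1.12 531
  stack [463.8 144.4 -14.7  36.1   1.6] 1.04 1027
```

play_rows(moves=[{"linear": [-1,2,-5],"turn": 0,"fingers": -1},{"linear": [-1,2,-10],"turn": 0,"fingers": -1},{"linear": [-1,2,-14],"turn": 0,"fingers": -1},{"linear": [-1,2,-17],"turn": 0,"fingers": -1},{"linear": [-1,2,-20],"turn": 0,"fingers": -1},{"linear": [-1,2,-20],"turn": 0,"fingers": -1}])

```text
time: 8.5
tool_pos: [459.3, 147.0, 81.3]
tcp_rot: [3.141, -0.0, -1.83]
contact_force: [-0.8, 0.2, -0.8]
grip_width: 60.2
```

play_rows(moves=[{"linear": [0,0,-2],"turn": 0,"fingers": -1},{"linear": [0,0,-4],"turn": 0,"fingers": -1},{"linear": [0,0,-4],"turn": 0,"fingers": -1}])

```text
time: 8.8
tool_pos: [459.6, 147.1, 77.7]
tcp_rot: [-3.141, 0.0, -1.83]
contact_force: [0.1, 0.7, -1.3]
grip_width: 60.2
```

play_rows(moves=[{"linear": [0,0,-0.5],"turn": 0,"fingers": -0.1},{"linear": [0,0,-0.5],"turn": 0,"fingers": 0.6},{"linear": [0,0,-0.5],"turn": 0,"fingers": 0.6},{"linear": [0,0,10],"turn": 0,"fingers": 0.6},{"linear": [0,0,50],"turn": 0,"fingers": 1},{"linear": [0,0,95],"turn": 0,"fingers": 1},{"linear": [0,0,140],"turn": 0,"fingers": 1}])

```text
time: 9.5
tool_pos: [459.1, 146.9, 220.0]
tcp_rot: [3.142, -0.0, -1.83]
contact_force: [0.4, 0.8, -0.3]
grip_width: 90.4
```

```bash
cat > s.py <<'E'
import sys
from fit import *
N=int(sys.argv[1])
def st(x):
    R=Ro.from_euler('z',x[2],degrees=True).as_matrix(); t=np.array([x[0],x[1],1]); a=x[3]*R[:,0]
    T=[(t,R),(t+a+[0,0,33],R)]
    for k in range(2,N): T.append((t+[0,0,33*k]+(a if k%2 else 0)+R@[x[4+3*(k-2)],x[5+3*(k-2)],x[6+3*(k-2)]],R))
    return T
for n in('scene','side'):
    c=imaging.capture(n); save(c,n+'_s%d'%N); np.savez(n+'_s%d'%N,**c)
    P=pts(c,[(360,600),(60,220),(12,33*N+15)])
    r=fit(P,st,[464.5,143.8,-14.8,36]+[1,1,1]*(N-2),[5]*(4+3*(N-2))); print(n,r[0].round(1),r[1].round(2),len(P))
    W=cloud(c); q=P[P[:,2]>33*N-3]; A=np.c_[q[:,:2]-[470,140],np.ones(len(q))]; k=np.ones(len(q),bool)
    for _ in range(5):
        s=np.linalg.lstsq(A[k],q[k,2],rcond=None)[0]; k=np.abs(q[:,2]-A@s)<3
    print('  rim plane slope deg',np.degrees(s[:2]).round(2),'z',s[2].round(1),k.sum())
E
python3 s.py 3
```

```text
scene [ 4.650e+02  1.436e+02 -1.460e+01  3.460e+01 -1.400e+00 -9.000e-01
  2.000e-01] 0.99 2262
  rim plane slope deg [-0.31  0.41] z 104.0 266
side [ 4.657e+02  1.438e+02 -1.470e+01  3.510e+01 -2.400e+00  1.000e-01
  1.200e+00] 1.04 1547
  rim plane slope deg [0.07 0.67] z 103.9 144
```

Tray 3 is seated and level: rim 104–106 mm, within about 2 mm of tray 1. Now the second tray.

play_rows(moves=[{"linear": [0,-45,3],"turn": 0.08,"fingers": 1},{"linear": [0,-94,3],"turn": 0.16,"fingers": 1},{"linear": [0,-143,3],"turn": 0.24,"fingers": 1},{"linear": [0,-192,3],"turn": 0.32,"fingers": 1},{"linear": [0,-241,3],"turn": 0.35,"fingers": 1},{"linear": [-1,-290,3],"turn": 0.35,"fingers": 1},{"linear": [-1,-339,3],"turn": 0.35,"fingers": 1},{"linear": [-1,-388,3],"turn": 0.35,"fingers": 1}])

```text
time: 10.4
tool_pos: [457.9, -242.9, 220.9]
tcp_rot: [-3.141, -0.0, -1.48]
contact_force: [1.1, -0.3, 0.8]
grip_width: 92.0
```

play_rows(moves=[{"linear": [0,-45,0],"turn": 0,"fingers": 1},{"linear": [0,-90,0],"turn": 0,"fingers": 1},{"linear": [0,-111,0],"turn": 0,"fingers": 1},{"linear": [0,-111,0],"turn": 0,"fingers": 1},{"linear": [0,-111,0],"turn": 0,"fingers": 1}])

```text
time: 10.9
tool_pos: [458.2, -351.6, 220.4]
tcp_rot: [3.141, 0.001, -1.481]
contact_force: [0.3, 0.1, 0.2]
grip_width: 92.0
```

```bash
python3 - <<'E'
from fit import *
o=bot.get_obs(); print(o['tool_pos'].round(1))
c=imaging.capture('side')
print(fit(pts(c,[(360,540),(-392,-308),(35,165)]),lean,[478,-350,4.8,1],[5,5,5,5]))
c=imaging.capture('wrist'); save(c,'w2')
E
```

```text
[ 458.2 -351.6  220.4]
(array([ 478.64151003, -350.35114272,    4.52484588,    1.62466409]), np.float64(1.0384588399698114), 1656)
```

View pics/w2.png

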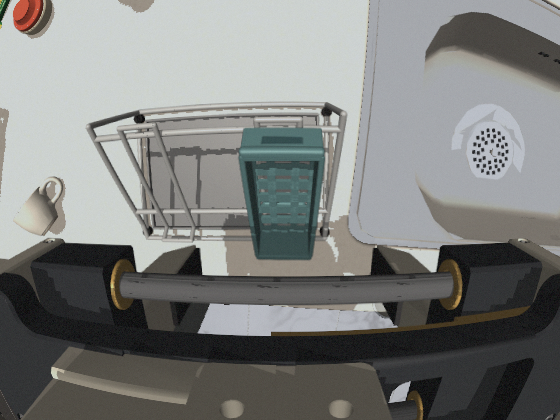

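Wrist view: the tray (282,195) is centred between the fingers, in the mirror image of the first grasp. Same descent.

play_rows(moves=[{"linear": [0,0,-45],"turn": 0,"fingers": 1},{"linear": [0,0,-85],"turn": 0,"fingers": 1},{"linear": [0,0,-112],"turn": 0,"fingers": 1},{"linear": [0,0,-127],"turn": 0,"fingers": 1},{"linear": [0,0,-134],"turn": 0,"fingers": 1},{"linear": [0,0,-138],"turn": 0,"fingers": 1},{"linear": [0,0,-138],"turn": 0,"fingers": 1}])

```text
time: 11.7
tool_pos: [458.9, -351.6, 83.2]
tcp_rot: [-3.141, -0.001, -1.479]
contact_force: [-0.2, -0.6, -0.3]
grip_width: 92.0
```

play_rows(moves=[{"linear": [0,0,0],"turn": 0,"fingers": 0},{"linear": [0,0,0],"turn": 0,"fingers": -1},{"linear": [0,0,0],"turn": 0,"fingers": -1},{"linear": [0,0,0],"turn": 0,"fingers": -1},{"linear": [0,0,0],"turn": 0,"fingers": -1},{"linear": [0,0,0],"turn": 0,"fingers": -1}])

```text
time: 12.3
tool_pos: [458.7, -351.8, 83.0]
tcp_rot: [-3.141, 0.0, -1.48]
contact_force: [-0.2, 2.4, 2.5]
grip_width: 60.2
```

Lift, then carry to the levelling spot (515,-29).

play_rows(moves=[{"linear": [0,0,10],"turn": 0,"fingers": -1},{"linear": [0,0,35],"turn": 0,"fingers": -1},{"linear": [0,0,75],"turn": 0,"fingers": -1},{"linear": [0,0,115],"turn": 0,"fingers": -1},{"linear": [0,0,138],"turn": 0,"fingers": -1},{"linear": [5,35,138],"turn": 0,"fingers": -1},{"linear": [13,80,138],"turn": 0,"fingers": -1},{"linear": [20,125,138],"turn": -0.05,"fingers": -1}])

```text
time: 13.1
tool_pos: [478.3, -226.2, 221.2]
tcp_rot: [-3.141, -0.001, -1.532]
contact_force: [0.6, 0.7, -0.6]
grip_width: 60.3
```

play_rows(moves=[{"linear": [7,45,0],"turn": -0.05,"fingers": -1},{"linear": [14,90,0],"turn": -0.15,"fingers": -1},{"linear": [21,135,0],"turn": -0.25,"fingers": -1},{"linear": [30,175,0],"turn": -0.3,"fingers": -1},{"linear": [35,198,-30],"turn": -0.3,"fingers": -1},{"linear": [35,198,-75],"turn": -0.3,"fingers": -1},{"linear": [35,198,-120],"turn": -0.3,"fingers": -1},{"linear": [35,198,-150],"turn": -0.3,"fingers": -1}])

```text
time: 13.9
tool_pos: [512.2, -28.6, 68.5]
tcp_rot: [3.139, -0.001, -1.829]
contact_force: [-0.4, 0.1, -1.2]
grip_width: 59.9
```

play_rows(moves=[{"linear": [0,0,-8],"turn": 0,"fingers": -1},{"linear": [0,0,-8],"turn": 0,"fingers": -1}])

```text
time: 14.1
tool_pos: [513.3, -29.1, 62.4]
tcp_rot: [3.14, -0.0, -1.83]
contact_force: [-0.4, -0.4, -1.6]
grip_width: 60.2
```

play_rows(moves=[{"linear": [5,-1.5,-4],"turn": 0,"fingers": -1},{"linear": [10,-3,-8],"turn": 0,"fingers": -1},{"linear": [15,-4,-12],"turn": 0,"fingers": -1},{"linear": [21,-5.5,-17],"turn": 0,"fingers": -1},{"linear": [26,-7,-22],"turn": 0,"fingers": -1},{"linear": [31,-8,-28],"turn": 0,"fingers": -1},{"linear": [35,-9,-34],"turn": 0,"fingers": -1},{"linear": [38,-10,-38],"turn": 0,"fingers": -1}])

```text
time: 14.9
tool_pos: [553.9, -39.0, 25.7]
tcp_rot: [-3.137, 0.001, -1.831]
contact_force: [2.6, 2.7, 8.0]
grip_width: 60.1
```

play_rows(moves=[{"linear": [2,-0.5,-4],"turn": 0,"fingers": -1},{"linear": [4,-1,-8],"turn": 0,"fingers": -1},{"linear": [5,-1,-11],"turn": 0,"fingers": -1},{"linear": [5,-1,-13],"turn": 0,"fingers": -1},{"linear": [5,-1,-13],"turn": 0,"fingers": -1}])

```text
time: 15.4
tool_pos: [560.9, -40.9, 13.7]
tcp_rot: [-3.132, 0.001, -1.83]
contact_force: [6.4, -0.4, 6.5]
grip_width: 60.0
```

play_rows(moves=[{"linear": [0,0,0],"turn": 0,"fingers": -0.1},{"linear": [0,0,0],"turn": 0,"fingers": 0.6},{"linear": [0,0,0],"turn": 0,"fingers": 0.6},{"linear": [0,0,0],"turn": 0,"fingers": 0.6}])

```text
time: 15.8
tool_pos: [556.1, -40.0, 11.3]
tcp_rot: [3.14, -0.0, -1.83]
contact_force: [0.3, 0.2, 0.9]
grip_width: 72.8
```

```bash
python3 b.py | grep -v stack
```

```text
scene [(array([562.1, -42.7, -14.4]), np.float64(1.14), 708)]
        11.55210661]), np.float64(1.3765190589676486), 1653)
side [(array([560.8, -42.7, -14.6]), np.float64(1.21), 498)]
        12.78360984]), np.float64(1.215372057245844), 1067)
```

play_rows(moves=[{"linear": [0,0,0],"turn": 0,"fingers": -1},{"linear": [0,0,0],"turn": 0,"fingers": -1},{"linear": [0,0,0],"turn": 0,"fingers": -1},{"linear": [0,0,0],"turn": 0,"fingers": -1},{"linear": [0,0,15],"turn": 0,"fingers": -1},{"linear": [0,0,60],"turn": 0,"fingers": -1},{"linear": [0,0,105],"turn": 0,"fingers": -1},{"linear": [0,0,142],"turn": 0,"fingers": -1}])

```text
time: 16.7
tool_pos: [556.6, -40.0, 155.9]
tcp_rot: [-3.141, -0.0, -1.83]
contact_force: [0.2, -1.1, -1.4]
grip_width: 60.1
```

play_rows(moves=[{"linear": [-14,40,0],"turn": 0,"fingers": -1},{"linear": [-28,80,0],"turn": 0,"fingers": -1},{"linear": [-42,120,0],"turn": 0,"fingers": -1},{"linear": [-54,155,0],"turn": 0,"fingers": -1},{"linear": [-62,178,0],"turn": 0,"fingers": -1},{"linear": [-62,178,-10],"turn": 0,"fingers": -1},{"linear": [-62,178,-20],"turn": 0,"fingers": -1},{"linear": [-62,178,-20],"turn": 0,"fingers": -1}])

```text
time: 17.5
tool_pos: [493.6, 137.1, 131.9]
tcp_rot: [3.138, -0.002, -1.831]
contact_force: [-0.1, -0.2, -1.7]
grip_width: 59.9
```

```bash
sed -i 's/np.savez(n+._e.,\*\*c); //' e.py; python3 e.py 499 135 | grep -v '  stack'; python3 - <<'E'
import cv2,numpy as np
a=cv2.imread('pics/side_e.png')[120:230,180:320]; cv2.imwrite('pics/e.png',cv2.resize(a,None,fx=5,fy=5))
E
```

```text
[493.6 137.1 131.9] [ 3.138e+00 -2.000e-03 -1.831e+00]
scene held [499.  133.5 -14.9 120.    0. ] 1.02 726
side held [499.1 134.2 -15.  120.4  -0. ] 1.08 541
```

View pics/e.png

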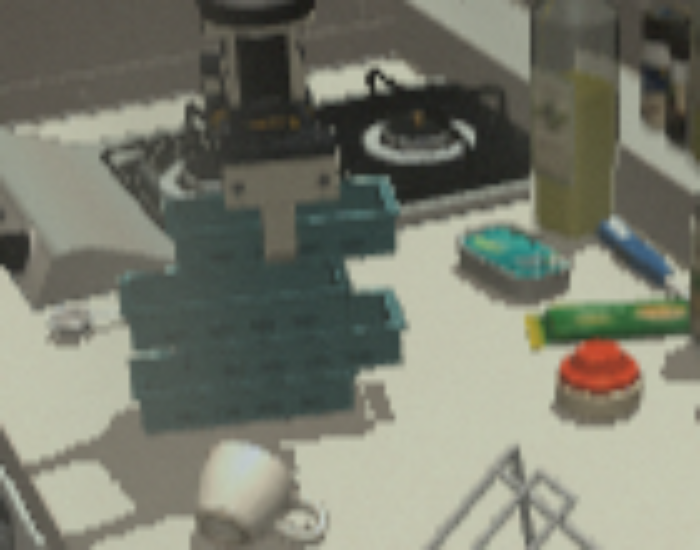

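Crop: tray 4 (285,225) hangs level over the stack, shifted the far way like tray 2. The fit shows it 37 mm from tray 3, so I correct by -1 mm and lower.

play_rows(moves=[{"linear": [-1,0.7,-5],"turn": 0,"fingers": -1},{"linear": [-1,0.7,-10],"turn": 0,"fingers": -1},{"linear": [-1,0.7,-14],"turn": 0,"fingers": -1},{"linear": [-1,0.7,-17],"turn": 0,"fingers": -1},{"linear": [-1,0.7,-19],"turn": 0,"fingers": -1},{"linear": [-1,0.7,-19],"turn": 0,"fingers": -1}])

```text
time: 18.2
tool_pos: [493.4, 138.7, 114.4]
tcp_rot: [3.141, -0.0, -1.83]
contact_force: [-0.4, -0.7, -1.2]
grip_width: 59.6
```

play_rows(moves=[{"linear": [0,0,-2],"turn": 0,"fingers": -1},{"linear": [0,0,-4],"turn": 0,"fingers": -1},{"linear": [0,0,-4],"turn": 0,"fingers": -1}])

```text
time: 18.5
tool_pos: [493.6, 138.7, 110.7]
tcp_rot: [-3.141, -0.0, -1.83]
contact_force: [-0.1, -0.5, -1.1]
grip_width: 59.9
```

play_rows(moves=[{"linear": [0,0,-0.5],"turn": 0,"fingers": -0.1},{"linear": [0,0,-0.5],"turn": 0,"fingers": 0.6},{"linear": [0,0,-0.5],"turn": 0,"fingers": 0.6},{"linear": [0,0,10],"turn": 0,"fingers": 0.6},{"linear": [0,0,50],"turn": 0,"fingers": 1},{"linear": [0,0,95],"turn": 0,"fingers": 1},{"linear": [0,0,130],"turn": 0,"fingers": 1},{"linear": [0,0,130],"turn": 0,"fingers": 1}])

```text
time: 19.3
tool_pos: [496.1, 139.1, 246.8]
tcp_rot: [-3.131, 0.004, -1.83]
contact_force: [0.3, 0.3, 0.0]
grip_width: 91.7
```

```bash
python3 s.py 4; python3 - <<'E'
import cv2,numpy as np
a=cv2.imread('pics/side_s4.png')[120:240,170:330]; cv2.imwrite('pics/f.png',cv2.resize(a,None,fx=5,fy=5))
E
```

```text
scene [465.4 143.4 -15.   31.5  -1.4  -0.6   0.8   2.1   0.9  -0.6] 0.99 2935
  rim plane slope deg [-0.12 -0.11] z 137.3 276
side [ 4.634e+02  1.445e+02 -1.480e+01  3.620e+01 -3.000e-01  7.000e-01
  6.000e-01 -8.000e-01  5.000e-01  1.100e+00] 1.02 2009
  rim plane slope deg [ 0.06 -0.64] z 136.5 146
```

View pics/f.png

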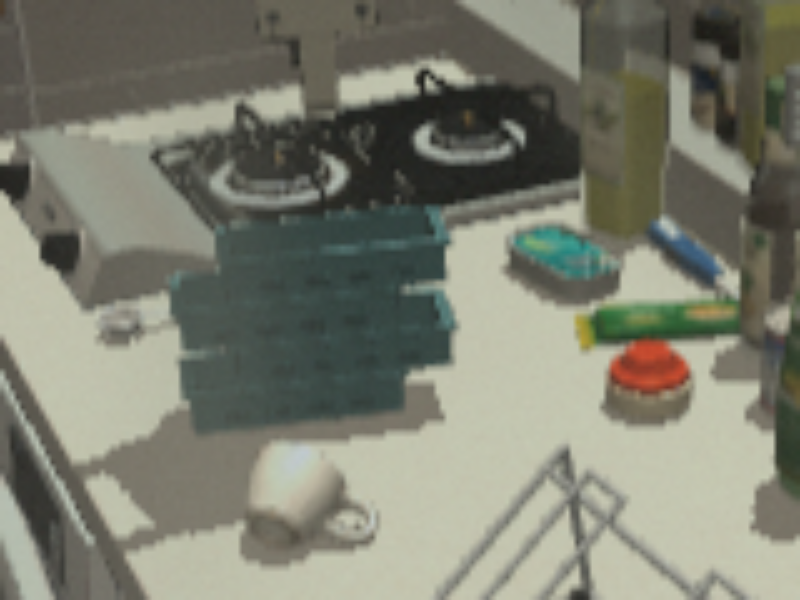

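The final crop shows four staggered level trays (top at 330,240, base at 300,405), with the mug and timer in place. The top rim is at about 137–139 mm (139 expected) and the slope is under 0.7°. Handing in.

```bash
python3 -c "
from plant import bot
print(bot.get_obs()['time'],bot.close_job())"
```

```text
the job is handed in; nothing more can be done
19.4 None
```

All four trays are stacked staggered as asked, and I handed the job in at 19.4 s; no verdict was reported.

I gripped each leaning tray in the drainer. I then pivoted it level on a free patch of worktop, released it, regripped it flat, and set it down on the stack.

**Seating:** both trays went down past lip height with no contact force, so the ribs are in their grooves. After tray 3, the top rim read 104 mm against 106 expected. After tray 4, it read 136.5–137.3 mm against 139 expected. I put this down to camera bias, since seating faults would read high.

**Level and position:** the slope of the top rim is under 0.7°. Trays 3 and 4 lie within about 3 mm of straight above trays 1 and 2.

**Disagreement:** the two cameras' last fits differ on tray 2's shift, 31.5 mm against 36.2 mm. Both are inside the 26 to 46 mm limit, and the earlier fits gave about 35–37 mm.

**Other things:** the mug and timer look unmoved in the last picture. I did not measure any of the bystanders again, and the glass was not in that picture.

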